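Slide the wax box down the freshly varnished lane

ROBOT

A 7-joint arm with a two-finger parallel gripper is mounted at the origin on the work surface. World frame = base frame: x ahead of the robot, y to its left, z up, the work surface at z = 0. Lengths are in m, angles in rad, forces in N, time in s.
With the tool pointing down it reaches from about 0.425 to 1.025 m from the base axis. Payload 9.4 kg.
Tool frame: the origin (TCP) lies at the very end of the fingers, on their centre line; the grasp point (between the pads) lies ctrl.grasp_offset behind it (ctrl.grasp_offset is the distance from the TCP to the grasp point, in m); z points along the fingers, x is the direction in which the jaws open and shut, and the axes are right-handed (so a half turn about z gives the same grasp; the last joint's range is limited). The gripper opens to 93 mm and grips with 3 to 60 N. Pads are 15 mm wide; open, the fingers measure 128 mm over their backs; the gripper's body (75 mm by 188 mm) begins 65 mm behind the grasp point.
Start: joints at [1.074, 0.599, -0.003, 1.599, 0.002, 0.943, -0.08], TCP at [0.295, -0.662, 0.219] pointing down, gripper open.
Joint ranges: [-2.57, 2.57], [-0.35, 1.97], [-1.29, 1.29], [0.11, 2.56], [-1.05, 4.19], [0.11, 1.86], [-2.63, 2.63]. Speed limits (rad/s): [2.22, 2.22, 3.01, 3.01, 3.14, 3.14, 3.14].

INTERFACE

Orientations are given as a rotation vector (axis times angle).
In Python, from plant import ctrl gives the robot as it stands. The module is installed in compiled form; this text tells all that it offers.
- The arm moves only by the tool move_arm, never from a script. Its argument "plan" is a list of rows, each a list of 7 numbers: the closure, from 0 (fully open) to 1 (shut), then the shift along the tool's x, y, z in cm, then the turn, a rotation vector about the tool's x, y, z in rad. A call has 1 to 20 rows; each row is the pose to reach, as a shift and turn from the pose commanded when the call began, along the tool's axes at that moment; what a row does not reach only later rows make up. A row lasts 1/10 s, in which the tool goes at most 50 mm and 8.59 degrees, less where a joint would pass 70% of its speed; a pose out of reach is approached as far as the arm can. A call with a gripper value outside its range is refused whole. The fingers move at their own pace and stop on an object; "newtons" is the grip in N (left out, the last holds). Time passes only in rows, so rows that repeat a pose let the fingers close. It gives the time, the measured TCP pose, the force and the opening at its end, in the units of the state.
- ctrl.read_state(): the state, without advancing time (a new reading comes with each control period).
- ctrl.snapshot(name): name is "scene" or "top"; returns a dict with "color" (420x560x3 uint8, blue, green, red), "fx", "fy", "cx", "cy" (pixels), "k1" (the pictures are not rectified: a ray, as slopes to the right and down, at radius r is drawn at 1 + k1 r^2 times it, then the intrinsics apply), "rvec" (rotation vector, rad) and "tvec" (3), from world to camera coordinates, as OpenCV has them. Camera axes: x right, y down, z forward; pixel columns grow to the right and rows downward; lengths in m; the calibration is good to about 2 mm. A picture is of the moment at which its call begins. There is no depth.
- ctrl.hand_in(): hands the job in, once; it reports no verdict.
The state is a dict: "clock": time; "q": joint angles; "qvel": joint speeds; "joint_efforts": joint torques, N m; "position": TCP position; "tool_rot": TCP orientation; "wrist_force": force on the tool from outside, world axes, zero at the start; "ft_torque": the same for the moment, N m; "finger_gap": finger opening in m.
Only numpy, scipy, OpenCV 4.12 (cv2) and the standard library are available. Lean on these libraries where they do the work, as an engineer would, in place of code of your own. Each camera call takes 0.05 s, during which the arm holds its last target. There are 200 camera calls.

TASK

Push the closed wooden box along its board and down the lane between the two guide rails until it is fully home against the cork-faced stop at the far end, then move clear. The varnish on both rails is still wet, so neither the box nor the robot may touch either rail at any time. Only push the box, never lift or tip it, and leave the wax ring, the carving tool, the brush and the jar where they are.

Things in the scene. Friction and masses are not known exactly. Their poses are not given: they have to be found in the camera images.
- lane: Fixed plywood board on the bench, 430 (its x) x 220 (y) x 8 mm thick; origin: centre of its underside, z up. +x points down the lane from the open end to the stop, +y to the left of that. Two parallel rails stand on it from x = -20 to 200 mm, inner faces at y = +56 and -56 mm. Before them the board is bare; the box starts there. Box home: its centre at x = 150 mm.
- stop (a point): Centre of the cork face of the fixed stop that closes the lane (lane x = 200 mm, 23 mm above the bench). The stop is 140 mm wide in y and reaches 44 mm above the bench.
- rail_left: Left guide rail, dark wood, 220 (x) x 14 (y) x 20 mm high, on the board at lane x = -20 to 200, y = +56 to +70 mm; its top is 28 mm above the bench. Origin at the centre of its underside, axes as the lane. Must not be touched.
- rail_right: Right guide rail, same as the left, at lane y = -56 to -70 mm. Must not be touched.
- wax_box: Closed light wood box, 100 (its x) x 90 (y) x 54 mm high, 0.3 to 0.55 kg, loose on the board, top 62 mm above the bench; sides plain and upright up to 50 mm, then the slightly smaller lid. Origin: centre of its underside, z up, +x roughly down the lane. Starts at lane x = -140 to -110 mm, up to 25 mm off the centre line, up to 0.2 rad askew; 11 mm to spare at each rail when centred.
- wax_ring: Bystander: ring of dark green wax standing on the bench, 62 mm across, 32 mm high; origin at the centre of its underside.
- carver: Bystander: carving tool with a beaded wooden handle, lying on the bench, 170 mm long, 13 mm thick, along its own x; origin at its underside, near the middle.
- brush: Bystander: flat brush with a beaded wooden handle, lying on the bench, 170 mm long, 13 mm thick, along its own x; origin at its underside, near the middle.
- jar: Bystander: small closed glass jar, 52 mm across, 55 mm high, standing on the bench; origin at the centre of its underside.

How it is judged:
On the way:
1. the box is well inside the lane, between the rails, having come in by its open end (x of wax_box in the frame of lane between 0.04 and 0.135 m and y of wax_box in the frame of lane between -0.0115 and 0.0115 m), for 0.1 s.
At the end, for the whole second after the job is handed in: The box rests flat on the board, at rest, within 6 mm of the stop, within 11.5 mm of the centre line and within 0.1 rad of straight (x of wax_box in the frame of lane between 0.144 and 0.154 m and y of wax_box in the frame of lane between -0.0115 and 0.0115 m and angle between the x axis of wax_box and the x axis of lane, either way round below 0.1 rad and z of wax_box in the frame of lane between 0.004 and 0.012 m and angle between wax_box's own z axis and vertical below 0.05 rad and linear speed of wax_box below 0.01 m/s); the robot touches nothing.
It fails at once if the left rail was touched (contact force between rail_left and anything else above 0.3 N).
It fails at once if the right rail was touched (contact force between rail_right and anything else above 0.3 N).
It fails at once if the box was lifted (z of wax_box in the frame of lane above 0.016 m).
It fails at once if the box was tipped (angle between wax_box's own z axis and vertical above 0.15 rad).
It fails at once if the wax ring, carving tool, brush or jar was disturbed (distance of any of wax_ring, carver, brush, jar from where it was at the start of the episode above 0.015 m).
It also fails if it takes over 64 s, if anything falls off the work surface, if the arm or the gripper's body presses on something with over 40 N, if the wrist force passes 120 N, or if a joint passes its speed limit or range.

## Working session

There is one attempt and no reset: what is moved stays moved. The work goes in short steps, Python scripts to look and compute and a tool call to move; the robot and the scene stay as the last step left them, time stands still between calls to the robot, and variables do not carry over. Pictures are saved under pics/ and viewed, about 8 in all and at most 12, crops included, and the job is handed in when it is done.

Besides the shell and the picture viewer there is one more tool, called after "Request:" as name([rows], argument=value, ...), one row to a line, values as JSON. move_arm: Moves the arm, as the interface text tells. Its arguments: {"type":"object","properties":{"plan":{"type":"array","items":{"type":"array","items":{"type":"number"}}},"newtons":{"type":"number"}},"required":["plan"]}

```bash
mkdir -p pics; python3 - <<'E'
from plant import ctrl
import cv2
for n in("scene","top"):
    s=ctrl.snapshot(n); cv2.imwrite(f"pics/{n}0.png",s["color"])
    print(n,{k:s[k] for k in s if k!="color"})
print(ctrl.read_state(),ctrl.grasp_offset)
E
```

```text
scene {'fx': 511.3604184250032, 'fy': 511.3604184250032, 'cx': 278.84983720163115, 'cy': 204.6574587008646, 'k1': -0.1302822616691944, 'rvec': array([ 2.16776785,  1.0510945 , -0.41624848]), 'tvec': array([-0.43994352, -0.24829775,  1.26306889])}
top {'fx': 381.13269255926633, 'fy': 381.13269255926633, 'cx': 284.9886258847729, 'cy': 208.15068702965252, 'k1': -0.011153236850488343, 'rvec': array([ 1.98391543, -2.2361403 ,  0.24628865]), 'tvec': array([0.16052527, 0.5444289 , 0.60525245])}
{'clock': 0.1, 'q': array([ 1.07433525,  0.60005827, -0.00252929,  1.60000737,  0.00179437,
        0.94287421, -0.07978065]), 'qvel': array([-0.00034048, -0.0013606 , -0.00083444, -0.00095431,  0.00010066,
        0.00168646,  0.00023006]), 'joint_efforts': array([ 4.96086999e-03, -7.66554737e+01,  1.50206521e+00, -2.52934599e+01,
       -5.22550754e-02,  1.36619512e-02,  9.07355752e-05]), 'position': array([ 0.29528563, -0.66169786,  0.2178522 ]), 'tool_rot': array([-2.63504876e+00,  1.70945125e+00,  1.87474548e-03]), 'wrist_force': array([-0.74204064, -0.73927891,  0.19308488]), 'ft_torque': array([-0.00575621, -0.03146232, -0.03973203]), 'finger_gap': 0.09294320611447147} 0.0188
```

View pics/scene0.png

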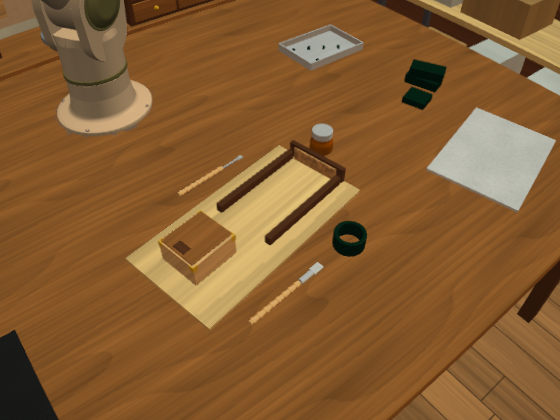

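View pics/top0.png

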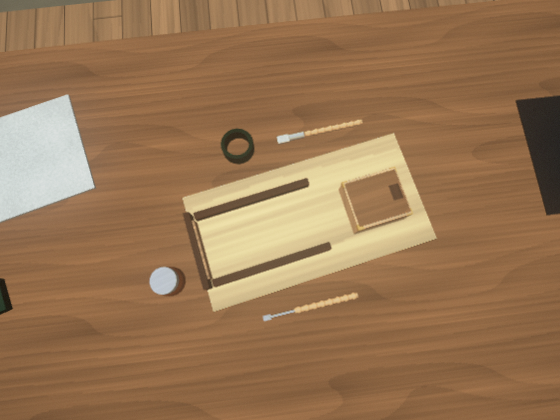

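Scene view: the box sits at about (198,246) at the open end of the board, and the stop is at about (320,158). Top view: the board corners are near (394,135), (435,238), (214,310) and (183,198). The box is near (376,198), the rails run along (252,199) and (271,262), the ring is at (238,146), the jar at (164,281), and the two tools lie outside the long board edges.

```bash
cat > h.py <<'E'
import cv2, numpy as np
def cam(s):
    K=np.array([[s["fx"],0,s["cx"]],[0,s["fy"],s["cy"]],[0,0,1]]);D=np.array([s["k1"],0,0,0.])
    R=cv2.Rodrigues(s["rvec"])[0];t=np.asarray(s["tvec"]);return K,D,R,t
def rays(s,px):
    K,D,R,t=cam(s);u=cv2.undistortPoints(np.float64(px).reshape(-1,1,2),K,D)[:,0]
    return -R.T@t, np.c_[u,np.ones(len(u))]@R
def onz(s,px,z):
    o,d=rays(s,px);return o+d*((z-o[2])/d[:,2])[:,None]
def tri(s1,p1,s2,p2):
    o1,d1=rays(s1,[p1]);o2,d2=rays(s2,[p2]);d1=d1[0]/np.linalg.norm(d1);d2=d2[0]/np.linalg.norm(d2)
    a=np.linalg.lstsq(np.c_[d1,-d2],o2-o1,rcond=None)[0];A=o1+a[0]*d1;B=o2+a[1]*d2
    return (A+B)/2,np.linalg.norm(A-B)
def proj(s,P):
    K,D,R,t=cam(s);return cv2.projectPoints(np.float64(P),s["rvec"],np.float64(t),K,D)[0][:,0]
E
python3 - <<'E'
from plant import ctrl
from h import *
S=ctrl.snapshot("scene");T=ctrl.snapshot("top")
# board
for s,n in((T,"top"),(S,"scene")):
    hsv=cv2.cvtColor(s["color"],cv2.COLOR_BGR2HSV)
    m=cv2.inRange(hsv,(15,40,150),(35,200,255))
    if n=="top": print("board hsv",hsv[220,330],"bench",hsv[350,300],"lid",hsv[205,375],"rail",hsv[199,252])
    m=cv2.morphologyEx(m,cv2.MORPH_OPEN,np.ones((3,3)))
    cs,_=cv2.findContours(m,cv2.RETR_EXTERNAL,cv2.CHAIN_APPROX_NONE);c=max(cs,key=cv2.contourArea)
    h=cv2.convexHull(c);q=cv2.approxPolyDP(h,12,True)[:,0];print(n,"corners",q.tolist())
    P=onz(s,h[:,0],0.008)[:,:2]*1000
    print(cv2.minAreaRect(P.astype(np.float32)), onz(s,q,0.008)[:,:2].round(4).tolist())
def big(s,x,y,w,h,k): return cv2.resize(s["color"][y:y+h,x:x+w],None,fx=k,fy=k,interpolation=cv2.INTER_CUBIC)
a=big(T,330,155,95,90,4);b=big(S,145,200,100,90,4)
cv2.imwrite("pics/box.png",np.hstack([a,b]))
cv2.imwrite("pics/rail.png",big(T,175,165,180,130,4))
for n,p in dict(ring=(238,146),jar=(164,281)).items(): print(n,onz(T,[p],0.04).round(3))
print("brush",onz(T,[(278,139),(361,122)],0.006).round(3).tolist(),"carver",onz(T,[(264,318),(357,295)],0.006).round(3).tolist())
E
```

```text
board hsv [ 24  77 231] bench [ 14 133 149] lid [ 15 125 155] rail [ 14 109 108]
top corners [[394, 133], [436, 238], [212, 311], [182, 196]]
((548.2525024414062, 52.33544921875), (226.06991577148438, 433.81719970703125), 11.244278907775879) [[0.6959, -0.1383], [0.4813, -0.1782], [0.4005, 0.2441], [0.6175, 0.284]]
scene corners [[359, 189], [211, 328], [127, 259], [278, 145]]
((550.728271484375, 53.330657958984375), (226.1328125, 432.62176513671875), 10.682069778442383) [[0.6146, 0.2842], [0.6991, -0.134], [0.4866, -0.1769], [0.4007, 0.241]]
ring [[0.692 0.167 0.04 ]]
jar [[0.461 0.316 0.04 ]]
brush [[0.711, 0.09, 0.006], [0.728, -0.078, 0.006]] carver [[0.378, 0.154, 0.006], [0.397, -0.016, 0.006]]
```

View pics/box.png

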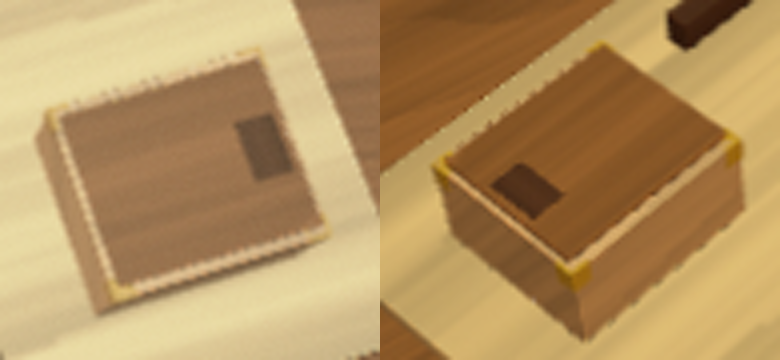

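View pics/rail.png

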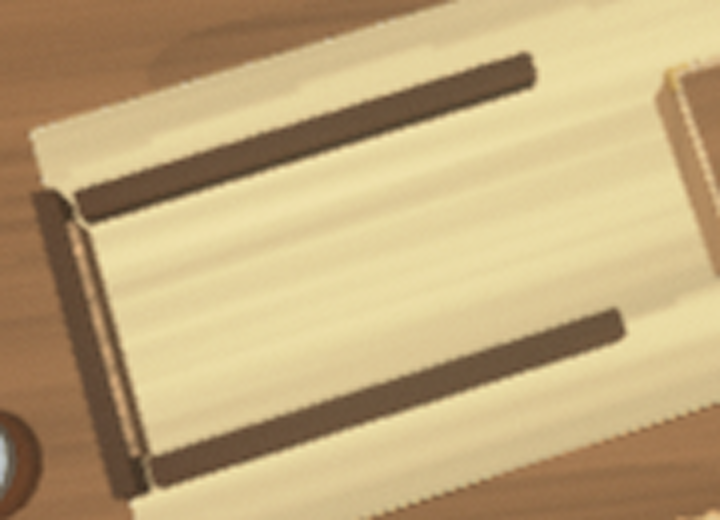

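Close-ups: in the top view the lid corners are at about (343,184), (394.5,168), (411,214.5) and (359.5,228). In the scene view they are at (200,211), (234,235), (194,267) and (161,241). The rails' inner edges run (197.5,220.5)-(309,186) and (212.5,280)-(329,243).

```bash
python3 - <<'E'
from plant import ctrl
from h import *
S=ctrl.snapshot("scene");T=ctrl.snapshot("top")
ct=dict(FR=(343,183.75),RR=(394.5,168),RL=(411.25,214.5),FL=(359.5,228))
cs=dict(FL=(200,211.25),FR=(233.75,235),RR=(193.75,267),RL=(160.75,241.25))
# lane from board minAreaRect (both views) ; check with rails
c=np.array([.5495,.0528]);ang=np.radians(90+10.95)
U=np.array([np.cos(ang),np.sin(ang)]);V=np.array([-U[1],U[0]])
L=lambda P:np.c_[(P[:,:2]-c)@U,(P[:,:2]-c)@V].round(4)
Q={}
for k in ct:
    P,e=tri(T,ct[k],S,cs[k]);Q[k]=P;print(k,P.round(4),"gap",round(e,4),"lane",L(P[None])[0])
B=np.mean([*Q.values()],0);print("box centre",B.round(4),L(B[None]))
for a,b in(("RR","FR"),("RL","FL"),("RR","RL"),("FR","FL")):
    d=Q[b]-Q[a];print(a,b,np.linalg.norm(d).round(4),np.degrees(np.arctan2(d[1],d[0])).round(2))
for s,C,n in((T,ct,"top"),(S,cs,"scene")):
    P=onz(s,list(C.values()),.062);r=cv2.minAreaRect((P[:,:2]*1000).astype(np.float32));print(n,r,L(P.mean(0)[None]))
# rails: dark mask in both views, plane z=.028
for s,n,cl in((T,"top",130),(S,"scene",75)):
    hsv=cv2.cvtColor(s["color"],cv2.COLOR_BGR2HSV)
    m=cv2.inRange(hsv,(0,0,0),(180,255,cl))
    for x in cv2.findContours(m,cv2.RETR_EXTERNAL,cv2.CHAIN_APPROX_NONE)[0]:
        P=onz(s,x[:,0],.028);l=L(P)
        if 250<cv2.contourArea(x) and abs(l).max()<.25:
            r=cv2.minAreaRect((P[:,:2]*1000).astype(np.float32));print(n,"rail/stop",r,"lane min/max",l.min(0),l.max(0))
rl=onz(T,[(197.5,220.5),(309,186),(212.5,280),(329,243)],.028);print("rail inner",L(rl))
for i in(0,2):
    d=rl[i]-rl[i+1];print(np.degrees(np.arctan2(d[1],d[0])))
E
```

```text
FR [ 0.593  -0.0125  0.0552] gap 0.0022 lane [-0.0724 -0.0303]
RR [ 0.6109 -0.1073  0.0577] gap 0.0043 lane [-0.1688 -0.0299]
RL [ 0.5244 -0.1221  0.0539] gap 0.0048 lane [-0.1669  0.0579]
FL [ 0.51   -0.0289  0.0575] gap 0.0009 lane [-0.0727  0.0543]
box centre [ 0.5596 -0.0677  0.0561] [[-0.1202  0.013 ]]
RR FR 0.0965 100.69
RL FL 0.0944 98.75
RR RL 0.0879 -170.29
FR FL 0.0846 -168.84
top ((557.6826171875, -66.46843719482422), (87.74867248535156, 97.19860076904297), 8.909669876098633) [[-0.1195  0.0149]]
scene ((565.0719604492188, -68.81595611572266), (85.9571762084961, 94.063232421875), 10.554776191711426) [[-0.1223  0.0076]]
top rail/stop ((531.426025390625, 151.0758514404297), (144.87330627441406, 237.05935668945312), 11.00861930847168) lane min/max [-0.0187 -0.0732] [0.2184 0.0716]
top rail/stop ((590.6310424804688, 152.1141815185547), (15.955377578735352, 217.50962829589844), 10.935266494750977) lane min/max [-0.0191 -0.0673] [ 0.1984 -0.0513]
top rail/stop ((698.34423828125, 168.44268798828125), (70.84748077392578, 65.54855346679688), 37.626895904541016) lane min/max [ 0.0543 -0.2046] [ 0.1178 -0.1309]
scene rail/stop ((708.556396484375, 162.43710327148438), (61.142127990722656, 85.60037994384766), 43.093318939208984) lane min/max [ 0.0364 -0.2123] [ 0.1187 -0.1414]
scene rail/stop ((528.7215576171875, 154.2027587890625), (158.44273376464844, 265.8359069824219), 10.931635856628418) lane min/max [-0.0294 -0.0781] [0.2364 0.0803]
rail inner [[ 0.195  -0.051 ]
 [-0.0183 -0.0508]
 [ 0.1975  0.0596]
 [-0.0187  0.0605]]
100.89688128419407
100.71917607960842
```

Lane frame: about 100.9° in world, centre near (0.547, 0.052). The box is near lane x -120 mm, about 8 mm left of the centre line and almost straight. I'll nudge it sideways from the left first, with two half-closed fingers lying along the lane, and then push it from behind.

Request:
move_arm([
  [0.5,-45.4,-40.4,10,0,0,0.23],
  [0.5,-45.4,-40.4,10,0,0,0.23],
  [0.5,-45.4,-40.4,10,0,0,0.23],
  [0.5,-45.4,-40.4,10,0,0,0.23],
  [0.5,-45.4,-40.4,10,0,0,0.23],
  [0.5,-45.4,-40.4,10,0,0,0.23],
  [0.5,-45.4,-40.4,10,0,0,0.23],
  [0.5,-45.4,-40.4,10,0,0,0.23],
  [0.5,-45.4,-40.4,10,0,0,0.23],
  [0.5,-45.4,-40.4,10,0,0,0.23],
  [0.5,-45.4,-40.4,10,0,0,0.23],
  [0.5,-45.4,-40.4,10,0,0,0.23],
  [0.5,-45.4,-40.4,10,0,0,0.23],
  [0.5,-45.4,-40.4,10,0,0,0.23],
  [0.5,-45.4,-40.4,10,0,0,0.23],
  [0.5,-45.4,-40.4,10,0,0,0.23],
  [0.5,-45.4,-40.4,10,0,0,0.23],
  [0.5,-45.4,-40.4,10,0,0,0.23],
], newtons=10)

```text
clock: 2.1
position: [0.4792, -0.084, 0.1188]
tool_rot: [2.42, -2.003, 0.001]
wrist_force: [0.3, -0.3, 0.3]
finger_gap: 0.0464
```

Request:
move_arm([
  [0.5,0,0,5,0,0,0],
  [0.5,0,0,8.2,0,0,0],
  [0.5,0,0,8.2,0,0,0],
  [0.5,0,0,8.2,0,0,0],
])

```text
clock: 2.5
position: [0.4789, -0.0833, 0.0367]
tool_rot: [2.42, -2.001, -0.002]
wrist_force: [0.8, 0.3, -0.4]
finger_gap: 0.0463
```

```bash
python3 - <<'E'
from plant import ctrl
import cv2,numpy as np
T=ctrl.snapshot("top")["color"]
cv2.imwrite("pics/a.png",cv2.resize(T[120:320,250:450],None,fx=3,fy=3,interpolation=cv2.INTER_CUBIC))
s=ctrl.read_state();print(s["position"],s["wrist_force"])
E
```

```text
[ 0.4795314  -0.08330956  0.0375049 ] [-0.51954744  0.21533086  0.14488539]
```

View pics/a.png

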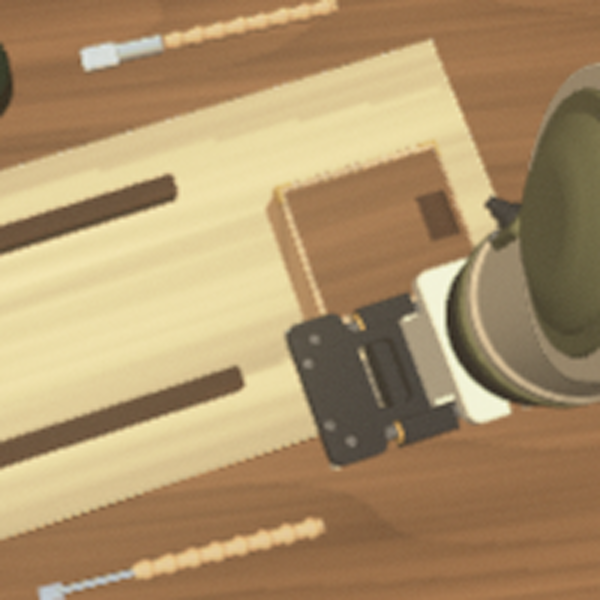

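The gripper is left of the box, and the box has not moved. Next is a slow sideways push.

Request:
move_arm([
  [0.5,0,-1.2,0,0,0,0],
  [0.5,0,-2.0,0,0,0,0],
  [0.5,0,-2.2,0,0,0,0],
  [0.5,0,-2.4,0,0,0,0],
  [0.5,0,-2.6,0,0,0,0],
  [0.5,0,-2.8,0,0,0,0],
  [0.5,0,-3.0,0,0,0,0],
  [0.5,0,-3.2,0,0,0,0],
  [0.5,0,-3.4,0,0,0,0],
  [0.5,0,-3.6,0,0,0,0],
])

```text
clock: 3.55
position: [0.5147, -0.076, 0.0365]
tool_rot: [2.422, -2.001, -0.0]
wrist_force: [-1.7, 0.1, -1.0]
finger_gap: 0.0464
```

```bash
cat > lid.py <<'E'
from plant import ctrl
from h import *
c=np.array([.5495,.0528]);ang=np.radians(100.9)
U=np.array([np.cos(ang),np.sin(ang)]);V=np.array([-U[1],U[0]])
def L(P): return np.c_[(P[:,:2]-c)@U,(P[:,:2]-c)@V]
def crop(n,x,y,w,h,k,out):
    s=ctrl.snapshot(n);cv2.imwrite(out,cv2.resize(s["color"][y:y+h,x:x+w],None,fx=k,fy=k,interpolation=cv2.INTER_CUBIC));return s
E
python3 - <<'E'
from lid import *
crop("top",300,120,150,130,4,"pics/b.png")
s=ctrl.read_state();print(s["position"],s["wrist_force"],L(s["position"][None]))
E
```

```text
[ 0.51533235 -0.07585255  0.03652889] [-0.93267222 -0.35424951 -1.01074143] [[-0.11987055  0.05787884]]
```

View pics/b.png

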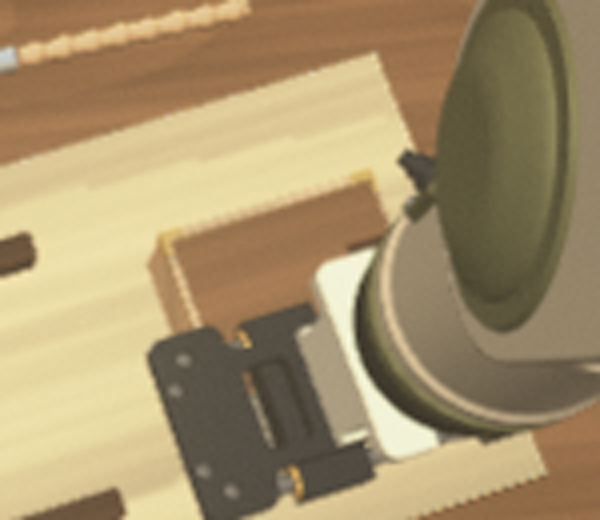

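The lid's right edge now runs from (342,180) to (393,163.75), so the box has moved by about 4 px.

```bash
python3 - <<'E'
from lid import *
T=ctrl.snapshot("top")
for z in(.058,.062):
    P=onz(T,[(343,183.75),(394.5,168),(342,180),(393,163.75)],z);print(L(P).round(4).tolist())
E
```

```text
[[-0.0725, -0.029], [-0.1703, -0.0285], [-0.0731, -0.0361], [-0.1707, -0.0368]]
[[-0.0715, -0.0281], [-0.1688, -0.0276], [-0.0721, -0.0351], [-0.1691, -0.0359]]
```

Request:
move_arm([
  [0.5,0,-0.15,0,0,0,0],
  [0.5,0,-0.25,0,0,0,0],
  [0.5,0,-0.25,0,0,0,0],
  [0.5,0,2.5,0,0,0,0],
  [0.5,0,2.5,-4,0,0,0],
  [0.5,0,2.5,-7,0,0,0],
  [0.5,4,0,-7,0,0,-0.7],
  [0.5,9,-5.5,-7,0,0,-1.571],
  [0.5,9,-5.5,-7,0,0,-1.571],
  [0.5,9,-5.5,-7,0,0,-1.571],
  [0.5,9,-5.5,-7,0,0,-1.571],
  [0.5,9,-5.5,-7,0,0,-1.571],
  [0.5,9,-5.5,-7,0,0,-1.571],
  [0.5,9,-5.5,-7,0,0,-1.571],
  [0.5,9,-5.5,-7,0,0,-1.571],
  [0.5,9,-5.5,-7,0,0,-1.571],
  [0.5,9,-5.5,-7,0,0,-1.571],
  [0.5,9,-5.5,-7,0,0,-1.571],
  [0.5,9,-5.5,-7,0,0,-1.571],
  [0.5,9,-5.5,-7,0,0,-1.571],
])

```text
clock: 5.65
position: [0.5858, -0.154, 0.1066]
tool_rot: [3.128, 0.295, 0.0]
wrist_force: [-0.7, -0.1, 0.2]
finger_gap: 0.0462
```

```bash
python3 - <<'E'
from lid import *
crop("top",180,130,270,190,3,"pics/c.png")
s=ctrl.read_state();print(s["position"],s["wrist_force"],L(s["position"][None]),s["q"])
R=cv2.Rodrigues(s["tool_rot"])[0];print("tool x,y,z",R.T.round(3).tolist(),np.degrees(np.arctan2(R[1,0],R[0,0])))
E
```

```text
[ 0.58582525 -0.15393365  0.10665941] [-0.77526047 -0.25289705 -0.21496469] [[-0.20987285  0.00342249]] [ 0.42270387  0.62432281 -0.38672476  1.95587214  0.38239751  0.63243265
 -0.02135391]
tool x,y,z [[0.982, 0.188, 0.0], [0.188, -0.982, 0.0], [0.0, -0.0, -1.0]] 10.812463665221427
```

View pics/c.png

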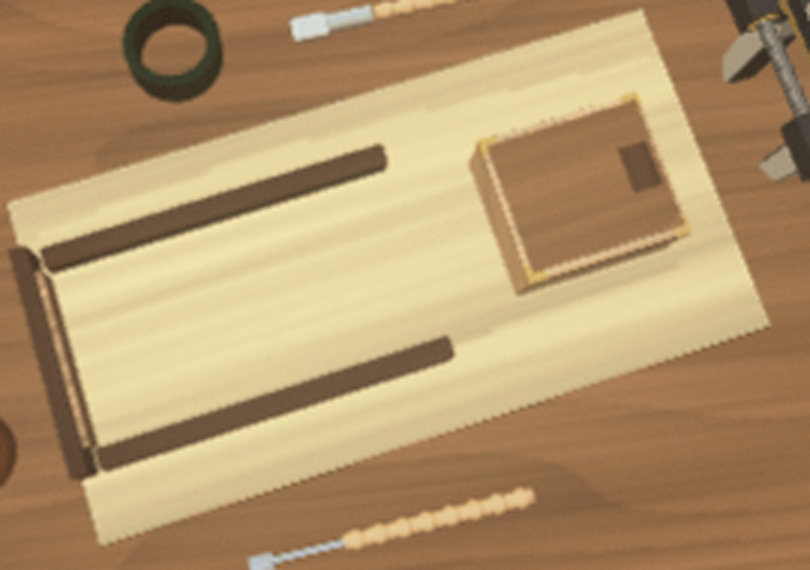

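The box is clear of the gripper. The lid corners are at about (340.7,178.3), (391.3,162.7), (409.3,207.3) and (356,222.7).

```bash
python3 - <<'E'
from lid import *
T=ctrl.snapshot("top");S=ctrl.snapshot("scene")
P=onz(T,[(340.67,178.33),(391.33,162.67),(409.33,207.33),(356,222.67)],.06);l=L(P);print(l.round(4).tolist(),l.mean(0))
for i,j in((1,0),(2,3)):
    d=l[j]-l[i];print(np.degrees(np.arctan2(d[1],d[0])))
d=l[2]-l[1];print(np.degrees(np.arctan2(d[1],d[0]))-90);d=l[3]-l[0];print(np.degrees(np.arctan2(d[1],d[0]))-90)
# scene: yellow corners/edges of lid, larger crop saved
cv2.imwrite("pics/d.png",cv2.resize(S["color"][135:300,130:370],None,fx=3.3,fy=3.3,interpolation=cv2.INTER_CUBIC))
print(proj(S,[[*(c+x*U+y*V),.028] for x in(-.02,.2) for y in(.059,-.053)]).round(1).tolist())
E
```

```text
[[-0.0714, -0.0392], [-0.1678, -0.0392], [-0.168, 0.047], [-0.0699, 0.0441]] [-0.11928988  0.00317831]
-0.02707382040188485
-1.6622986971978773
0.1841123001372722
-1.0247853379746488
[[219.6, 205.7], [262.8, 234.6], [292.3, 150.6], [334.2, 173.6]]
```

View pics/d.png

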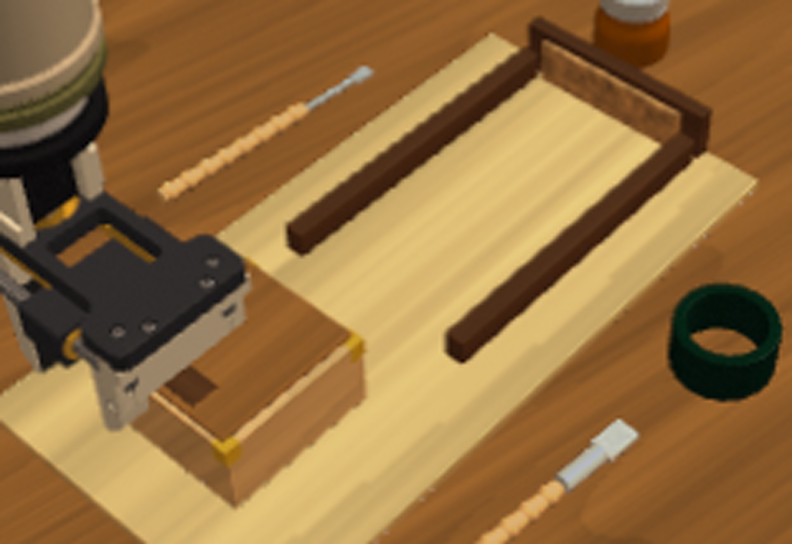

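Request:
move_arm([
  [0.5,0,0,5,0,0,0],
  [0.5,0,0,7,0,0,0],
  [0.5,0,0,7,0,0,0],
  [0.5,0,-1.5,7,0,0,0],
  [0.5,0,-2.5,7,0,0,0],
  [0.5,0,-2.9,7,0,0,0],
  [0.5,0,-3.3,7,0,0,0],
  [0.5,0,-3.7,7,0,0,0],
  [0.5,0,-4.1,7,0,0,0],
  [0.5,0,-4.5,7,0,0,0],
  [0.5,0,-4.9,7,0,0,0],
  [0.5,0,-5.3,7,0,0,0],
  [0.5,0,-5.7,7,0,0,0],
  [0.5,0,-6.1,7,0,0,0],
  [0.5,0,-6.5,7,0,0,0],
  [0.5,0,-6.9,7,0,0,0],
  [0.5,0,-7.3,7,0,0,0],
  [0.5,0,-7.7,7,0,0,0],
])

```text
clock: 7.6
position: [0.571, -0.078, 0.0365]
tool_rot: [-3.127, -0.298, 0.0]
wrist_force: [1.2, -1.3, -0.1]
finger_gap: 0.0462
```

```bash
python3 - <<'E'
from lid import *
T=crop("top",180,130,270,190,3,"pics/e.png");S=ctrl.snapshot("scene")
s=ctrl.read_state();print(s["position"],s["wrist_force"],L(s["position"][None]))
print("scene rails",L(onz(S,[(224.5,205.3),(265,235)],.028)),"lid right edge before",L(onz(S,[(237.6,239.5),(199.1,270.5)],.06)))
E
```

```text
[ 0.57089827 -0.07727415  0.0365181 ] [0.72844757 0.31817158 0.06250729] [[-0.13177376  0.00358421]]
scene rails [[-0.01300219  0.05256363]
 [-0.01810068 -0.05660296]] lid right edge before [[-0.07743254 -0.04644632]
 [-0.16748425 -0.04507595]]
```

View pics/e.png

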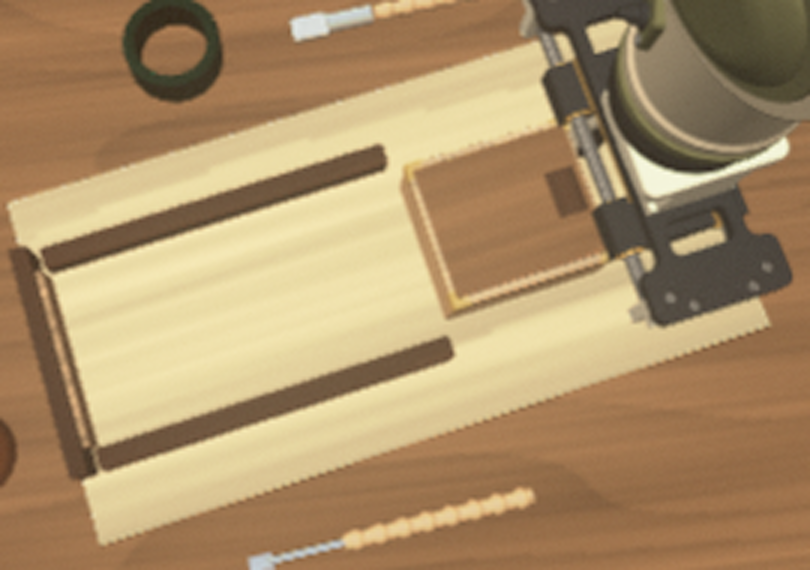

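The front lid corners are at about (316,186) and (332.7,230.7), and the box front is just short of the rails.

```bash
python3 - <<'E'
from lid import *
T=ctrl.snapshot("top")
l=L(onz(T,[(316,186),(332.7,230.7)],.06));print("lid front",l.round(4).tolist(),l.mean(0))
d=l[1]-l[0];print(np.degrees(np.arctan2(d[1],d[0]))-90)
l=L(onz(T,[(314.5,191),(329,235)],.008));print("base front",l.round(4).tolist(),l.mean(0))
print("rails inner near", L(onz(T,[(308.5,185.2),(330,242.5)],.028)))
E
```

```text
lid front [[-0.0252, -0.0392], [-0.0269, 0.0451]] [-0.02605772  0.00296242]
1.1680604136402195
base front [[-0.0281, -0.0433], [-0.0266, 0.0447]] [-0.0273693   0.00072237]
rails inner near [[-0.01786279 -0.05260295]
 [-0.0207291   0.06019683]]
```

Request:
move_arm([
  [0.5,0,-0.4,0,0,0,0],
  [0.5,0,-0.9,0,0,0,0],
  [0.5,0,-1.4,0,0,0,0],
  [0.5,0,-1.9,0,0,0,0],
  [0.5,0,-2.4,0,0,0,0],
  [0.5,0,-2.9,0,0,0,0],
  [0.5,0,-3.4,0,0,0,0],
  [0.5,0,-3.9,0,0,0,0],
  [0.5,0,-4.4,0,0,0,0],
  [0.5,0,-4.9,0,0,0,0],
  [0.5,0,-5.4,0,0,0,0],
  [0.5,0,-5.9,0,0,0,0],
  [0.5,0,-6.4,0,0,0,0],
  [0.5,0,-6.9,0,0,0,0],
  [0.5,0,-7.4,0,0,0,0],
  [0.5,0,-7.9,0,0,0,0],
  [0.5,0,-8.4,0,0,0,0],
  [0.5,0,-8.9,0,0,0,0],
  [0.5,0,-9.4,0,0,0,0],
  [0.5,0,-9.9,0,0,0,0],
])

```text
clock: 9.75
position: [0.5523, 0.0192, 0.0366]
tool_rot: [3.127, 0.298, -0.0]
wrist_force: [0.6, -1.3, -0.3]
finger_gap: 0.0465
```

```bash
python3 - <<'E'
from lid import *
T=crop("top",180,150,180,140,4.2,"pics/f.png")
s=ctrl.read_state();print(s["position"],s["wrist_force"],L(s["position"][None]))
E
```

```text
[0.55223288 0.02027437 0.03663921] [-0.34290511 -0.44046036 -0.09603294] [[-0.03245561  0.00346687]]
```

View pics/f.png

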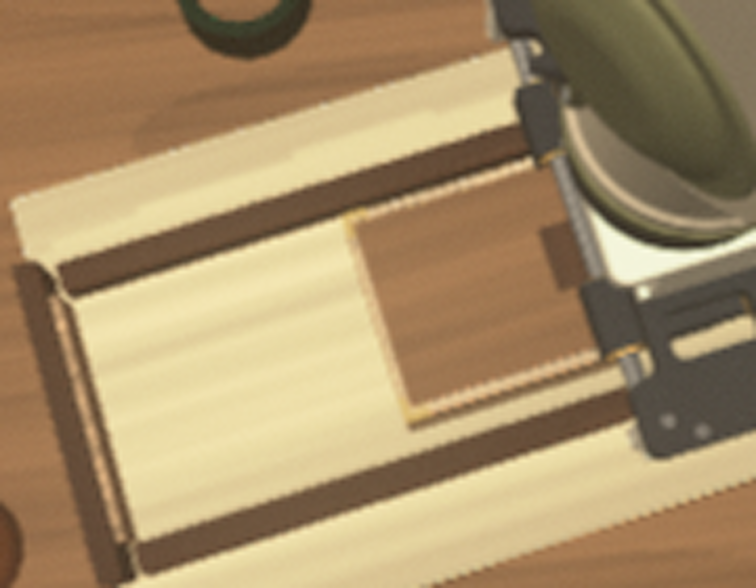

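The box is in the lane, with front lid corners at about (263.3,201.4) and (278.1,248.1). I'll check its offset against the rails in this view.

```bash
python3 - <<'E'
from lid import *
T=ctrl.snapshot("top")
l=L(onz(T,[(263.3,201.4),(278.1,248.1)],.06));print("lid front",l.round(4).tolist(),l.mean(0))
d=l[1]-l[0];print(np.degrees(np.arctan2(d[1],d[0]))-90)
# rail inner edges read from f.png
r=np.array([(80,295),(350,206),(140,543),(620,390)])/4.2+[180,150];print(L(onz(T,r,.028)).round(4).tolist())
E
```

```text
lid front [[0.0715, -0.0408], [0.0715, 0.045]] [0.07152621 0.00213935]
0.014587940249072062
[[0.1923, -0.0505], [0.0695, -0.0528], [0.1957, 0.0591], [-0.0165, 0.0595]]
```

Request:
move_arm([
  [0.5,0,-0.4,0,0,0,0],
  [0.5,0,-0.9,0,0,0,0],
  [0.5,0,-1.4,0,0,0,0],
  [0.5,0,-1.9,0,0,0,0],
  [0.5,0,-2.4,0,0,0,0],
  [0.5,0,-2.9,0,0,0,0],
  [0.5,0,-3.4,0,0,0,0],
  [0.5,0,-3.9,0,0,0,0],
  [0.5,0,-4.4,0,0,0,0],
  [0.5,0,-4.9,0,0,0,0],
  [0.5,0,-5.4,0,0,0,0],
  [0.5,0,-5.9,0,0,0,0],
  [0.5,0,-6.4,0,0,0,0],
  [0.5,0,-6.9,0,0,0,0],
  [0.5,0,-7.4,0,0,0,0],
  [0.5,0,-7.9,0,0,0,0],
  [0.5,0,-8.4,0,0,0,0],
  [0.5,0,-8.9,0,0,0,0],
  [0.5,0,-9.4,0,0,0,0],
  [0.5,0,-9.9,0,0,0,0],
])

```text
clock: 11.85
position: [0.5336, 0.1164, 0.0366]
tool_rot: [3.127, 0.298, -0.0]
wrist_force: [-0.4, -2.7, 1.4]
finger_gap: 0.0467
```

Request:
move_arm([
  [0.5,0,-0.2,0,0,0,0],
  [0.5,0,-0.4,0,0,0,0],
  [0.5,0,-0.6,0,0,0,0],
  [0.5,0,-0.8,0,0,0,0],
  [0.5,0,-1.0,0,0,0,0],
  [0.5,0,-1.2,0,0,0,0],
  [0.5,0,-1.4,0,0,0,0],
  [0.5,0,-1.6,0,0,0,0],
  [0.5,0,-1.8,0,0,0,0],
  [0.5,0,-2.0,0,0,0,0],
])

```text
clock: 12.85
position: [0.5299, 0.1358, 0.0366]
tool_rot: [3.127, 0.298, -0.0]
wrist_force: [0.3, -1.1, 2.3]
finger_gap: 0.0461
```

```bash
python3 - <<'E'
from lid import *
T=crop("top",170,160,150,140,4.2,"pics/g.png")
s=ctrl.read_state();print(s["position"],s["wrist_force"],L(s["position"][None]))
E
```

```text
[0.52983473 0.13632718 0.03657899] [ 1.30998654 -1.68857567  0.83166131] [[0.08573886 0.00351587]]
```

View pics/g.png

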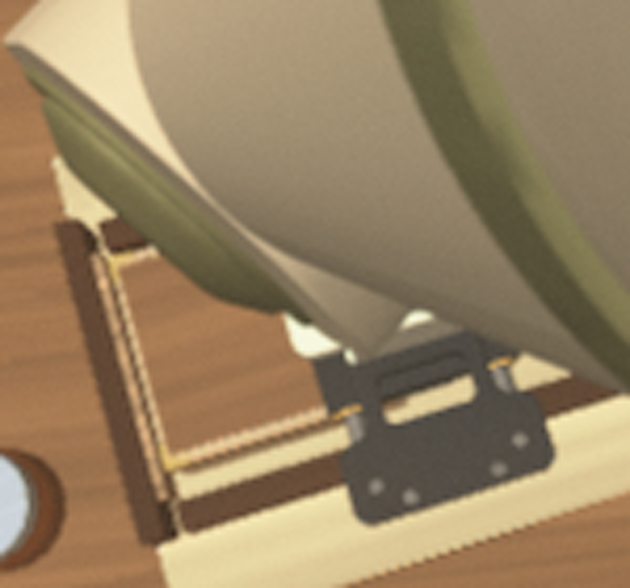

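The front lid edge, (113,262) to (172,462) in the crop, is nearly at the stop, and the force is still only sliding friction (about 1–2 N). I'll close the last few mm slowly, watching the force.

Request:
move_arm([
  [0.5,0,-0.1,0,0,0,0],
  [0.5,0,-0.2,0,0,0,0],
  [0.5,0,-0.3,0,0,0,0],
  [0.5,0,-0.4,0,0,0,0],
  [0.5,0,-0.5,0,0,0,0],
])

```text
clock: 13.4
position: [0.529, 0.1407, 0.0366]
tool_rot: [-3.127, -0.298, 0.0]
wrist_force: [1.1, -1.2, 0.3]
finger_gap: 0.0463
```

Request:
move_arm([
  [0.5,0,-0.1,0,0,0,0],
  [0.5,0,-0.1,0,0,0,0],
])

```text
clock: 13.6
position: [0.5289, 0.1415, 0.0366]
tool_rot: [3.127, 0.298, -0.0]
wrist_force: [0.7, -1.6, 0.3]
finger_gap: 0.0464
```

Request:
move_arm([
  [0.5,0,-0.1,0,0,0,0],
  [0.5,0,-0.1,0,0,0,0],
])

```text
clock: 13.8
position: [0.5288, 0.1415, 0.0366]
tool_rot: [3.126, 0.297, -0.0]
wrist_force: [1.7, -4.8, 1.0]
finger_gap: 0.0463
```

Request:
move_arm([
  [0.5,0,-0.1,0,0,0,0],
  [0.5,0,-0.1,0,0,0,0],
])

```text
clock: 14.0
position: [0.5288, 0.1415, 0.0366]
tool_rot: [3.125, 0.296, -0.001]
wrist_force: [2.7, -9.1, 0.3]
finger_gap: 0.0466
```

The arm has stalled and the force has risen to 9 N, so the box is against the cork. I'll back off straight, then lift clear.

Request:
move_arm([
  [0.5,0,0.3,0,0,0,0],
  [0.5,0,1.5,0,0,0,0],
  [0.5,0,4,0,0,0,0],
  [0.5,0,5,-4,0,0,0],
  [0.5,0,6,-9,0,0,0],
  [0.5,0,10,-13,0,0,0],
  [0.5,0,15,-15,0,0,0],
  [0.5,0,20,-15,0,0,0],
  [0.5,0,25,-15,0,0,0],
  [0.5,0,30,-15,0,0,0],
  [0.5,0,30,-15,0,0,0],
  [0.5,0,30,-15,0,0,0],
])

```text
clock: 15.2
position: [0.5847, -0.1537, 0.1862]
tool_rot: [3.128, 0.291, -0.001]
wrist_force: [-1.4, 1.2, -0.2]
finger_gap: 0.0466
```

```bash
python3 - <<'E'
from lid import *
T=crop("top",170,160,180,140,4.2,"pics/i.png");S=ctrl.snapshot("scene")
s=ctrl.read_state();print(s["position"],s["wrist_force"])
E
```

```text
[ 0.58483482 -0.14972126  0.18644727] [0.19039719 0.26583016 0.02799804]
```

View pics/i.png

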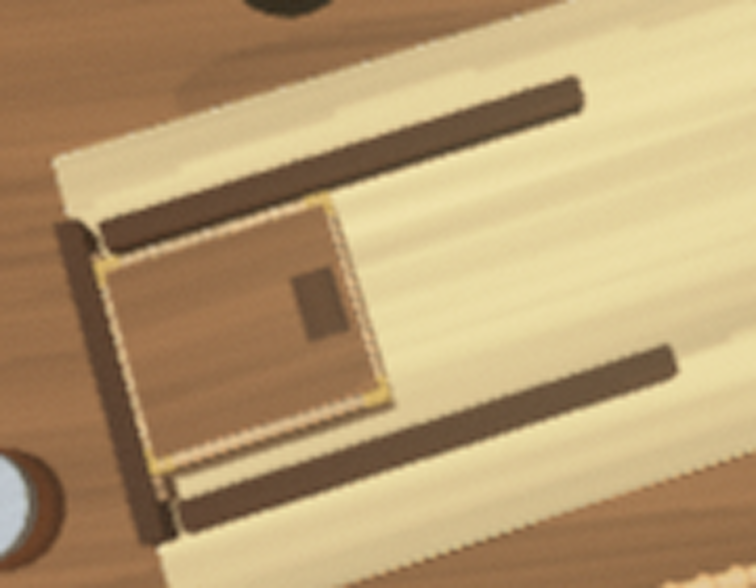

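The box is against the stop, with lid corners in the crop at about (100,265), (325,198), (388,395) and (157,470), and the arm is clear. I'll do one numeric check and then hand in.

```bash
python3 - <<'E'
from lid import *
T=ctrl.snapshot("top")
p=np.array([(100,265),(325,198),(388,395),(157,470)])/4.2+[170,160]
l=L(onz(T,p,.06));print(l.round(4).tolist(),l.mean(0).round(4))
for i,j in((1,0),(2,3)): print(np.degrees(np.arctan2(*(l[j]-l[i])[::-1])).round(2))
r=np.array([(110,253),(580,112),(183,502),(670,345)])/4.2+[170,160];print("rails",L(onz(T,r,.028)).round(4).tolist())
s=ctrl.read_state();print(s["wrist_force"],np.abs(s["qvel"]).max())
ctrl.hand_in()
E
```

```text
[[0.1971, -0.0405], [0.101, -0.0394], [0.0999, 0.0465], [0.1967, 0.047]] [0.1487 0.0034]
-0.66
0.3
rails [[0.1972, -0.0521], [-0.0163, -0.0502], [0.1954, 0.0596], [-0.0201, 0.0593]]
[ 0.5345073   0.11651881 -0.3544456 ] 0.016548752641225975
the job is handed in; nothing more can be done
```

I pushed the box down the lane until it was home against the cork stop, then backed the arm clear and handed the job in at about 15 s on the robot's clock. First I nudged it sideways onto the lane's centre line with two half-closed fingers. Then I pushed it from behind, with the fingertips above the rail tops, until the arm stalled and the force rose to about 9 N.

**Final position:** the last top view put the box centre at lane x of about 149 mm, within about 1 mm of midway between the rails. It was turned less than 0.7°.

**Arm:** it was clear of everything, with only noise on the wrist force. It was still settling slightly at hand-in, at under 0.02 rad/s.

**Rails:** there is no direct touch reading. During the lane push the views showed a gap on both sides, and the wrist force stayed at sliding-friction level (under about 3 N) until the stop.

**Disagreement:** the two cameras differed by 4–6 mm on the lane's sideways position, so I judged centring by the box relative to the rails within one view.

**Not checked:** I did not measure the wax ring, carving tool, brush or jar again at the end. The arm stayed away from them throughout.

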